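Clamp a kendama cup blank in the cam-lock sanding fixture

ROBOT

A 6-joint arm with a two-finger parallel gripper is mounted at the origin on the work surface. World frame = base frame: x ahead of the robot, y to its left, z up, the work surface at z = 0. Lengths are in m, angles in rad, forces in N, time in s.
With the tool pointing down it reaches from about 0.35 to 0.775 m from the base axis. Payload 5.5 kg.
Tool frame: the origin (TCP) lies at the very end of the fingers, on their centre line; the grasp point (between the pads) lies 19 mm behind it; z points along the fingers, y is the line along which they close (so a half turn about z gives the same grasp; the last joint's range is limited). The gripper opens to 85 mm and grips with 20 to 120 N. Pads are 22 mm wide; open, the fingers measure 114 mm over their backs; the gripper's body (76 mm by 85 mm) begins 54 mm behind the grasp point. The pads swing forward as they close: fully open they stand 13 mm farther back than shut.
Start: joints at [1.176, 0.313, 0.046, 1.304, 0, 1.431], TCP at [0.145, 0.556, 0.231] pointing down, gripper open.
Joint ranges: [-2.76, 2.76], [-0.86, 1.69], [-1.03, 1.26], [-2.2, 2.34], [-1.47, 1.5], [-3.14, 3.14]. Speed limits (rad/s): [2.57, 2.57, 3.14, 3.14, 3.14, 3.14].

INTERFACE

Orientations are given as a unit quaternion [w, x, y, z].
In Python, from workcell import env gives the robot as it stands. The module is installed in compiled form; this text tells all that it offers.
- The arm moves only by the tool jog_arm, never from a script. Its arguments are lists of equal length, an entry for each row: "gripper": the opening, from 0 (shut) to 1 (fully open); "offset": the shift along the world's x, y, z in cm, a list of three; "twist": the turn about the world's z in degrees. In form: {"gripper": [gripper, ...], "offset": [[dx, dy, dz], ...], "twist": [twist, ...]}. A call has exactly 8 rows; each row is the pose to reach, as a shift and turn from the pose commanded when the call began; what a row does not reach only later rows make up. A row lasts 1/8 s, in which the tool goes at most 62.5 mm and 10.7 degrees, less where a joint would pass 70% of its speed; a pose out of reach is approached as far as the arm can. A call with a gripper value outside its range is refused whole. The fingers move at their own pace and stop on an object; "squeeze" is the grip in N (left out, the last holds). Time passes only in rows, so rows that repeat a pose let the fingers close, or fill a call up. It gives the time, the measured TCP pose, the force, the opening and the grip force at its end, in the units of the state.
- env.get_state(): the state, without advancing time (a new reading comes with each control period).
- env.read_camera(name): name is "side" or "top"; returns a dict with "image" (420x560x3 uint8, red, green, blue), "z_map" (420x560 float32, m along the optical axis (not along the pixel's ray), 0 where there is no reading), "fovy" (degrees; the focal length in pixels is half the picture's height over the tangent of half this angle, whatever the lens; pixels are square), "cx", "cy" (the principal point, pixels), "distortion" ([k1, k2, p1, p2, k3] as OpenCV has them; the pictures are not rectified), "cam_to_world" (4x4, takes a point from camera to world coordinates). Camera axes: x right, y up, looking along -z (the intrinsics and any distortion apply to the point x, -y, -z); pixel columns grow to the right and rows downward; lengths in m; the calibration is good to about 2 mm. A picture is of the moment at which its call begins.
- env.hand_in(): hands the job in; it is judged then, once.
The state is a dict: "clock": time; "joint_pos": joint angles; "qvel": joint speeds; "tau": joint torques, N m; "tcp_pos": TCP position; "orientation": TCP orientation; "wrist_force": force on the tool from outside, world axes, zero at the start; "ft_torque": the same for the moment, N m; "finger_gap": finger opening in m; "grip_force": force on a finger pad.
Only numpy, scipy, OpenCV 4.12 (cv2) and the standard library are available. Lean on these libraries where they do the work, as an engineer would, in place of code of your own. Each camera call takes 0.05 s, during which the arm holds its last target. There are 200 camera calls.

TASK

Clamp the bare beech cup for sanding: stand it upright between the blue jaws of the fixture, wide end down, setting it down rather than dropping it, and let go. Then push the red handle through its quarter turn until it bears firmly on its stop screw (about 14 N of push on the red grip; forcing it with over 20 N bends the stop), and let go of it too. Leave everything else on the cart where it is.

Things in the scene. Friction and masses are not known exactly. Their poses are not given: they have to be found in the camera images.
- cup: The unsanded beech kendama cup, a pale wooden spool standing upright, wide end down, 66 mm tall, 35 to 70 g: the lowest 18 mm is a 45 mm diameter band, then a 29 mm waist; the top (45 to 66 mm up) is a 40 mm diameter band with a shallow hollow: take it there. Origin at the centre of its underside, z up.
- fixture: Sanding fixture bolted to the cart: aluminium base plate 170 (x) by 250 (y) by 16 mm, origin at the centre of its underside. In its frame the fixed blue V jaw with dark steel backing stands at +y (42 mm tall over the cart), the sprung blue V pad faces it from -y (40 mm tall), and the handle's pivot lies further to -y.
- nest (a point): Point on the base plate's top (16 mm above the cart) where the centre of the cup's underside ends up when clamped, its wide band touching both V faces; axes as the fixture's. With the handle open there is 5 to 8 mm of play on the -y side: set the cup down centred about 3 mm to -y of this point; the closing pad pushes it into the V.
- pivot (a point): On the vertical axis about which the handle turns, at the mid-height of the handle's bar, 53 mm above the cart.
- handle: Cam lever: 14 mm wide flat steel bar with a round red grip, 18 mm thick, 60 to 125 mm from the pivot, all centred 53 mm above the cart. Origin on the pivot axis at the plate's top; x axis along the handle, outwards. Open, it points about along the fixture's +x (up to 12 degrees already turned); it locks by turning clockwise seen from above, towards the fixture's -y, and stays where left.
- handle_grip (a point): Middle of the red grip, 100 mm from the pivot, 53 mm above the cart; only the 16 mm plate or the cart lies under it. Pushed here, the handle turns against a steady drag of about 4 N, growing to some 6 N as the cam presses the pad on the cup. Home takes 11 N or more here (the bar then presses the stop with 8 N), held for a moment; keep under 20 N.
- stop: End stop: yellow post, 61 mm tall over the cart, 62 mm from the pivot, with a 10 mm steel screw facing the bar. Origin on the pivot axis at the plate's top; its x axis points as the handle does when home, nominally. The screw is wound in or out by hand, so the handle meets it up to 6 mm (at the grip) before or after that: find it by feel. Rigid: the push rises by 4 to 8 N per further mm.
- pad: The sprung blue V pad, 56 mm wide, 22 mm tall on a steel backing, that the cam pushes along the fixture's +y against the cup; a mirror image of the fixed V jaw. Origin at its foot on the centre line, 22.5 mm behind the centre of a cup that touches both its faces.
- painted_cup: Bystander: a finished cup of the same shape in glossy blue. Leave alone.
- caliper_block: Bystander: stepped dark hardwood caliper block 60 by 40 by 36 mm. Leave alone.
- insert_plug: Bystander: brass thread insert plug, 28 mm head, 26 mm tall. Leave alone.
- ball_rest: Bystander: black rubber ring, 52 mm across and 16 mm tall, carrying the ball. Leave alone.
- tama: Bystander: matte navy 60 mm ball lying on the rubber ring; origin at its centre. Leave alone.
- sanding_block: Bystander: cork sanding block 100 by 60 by 30 mm. Leave alone.
There are look-alikes about, which are no part of the job. Leave any purple look-alike of the cup alone.

How it is judged:
By the outcome, as a careful person would: the job done as asked, in the order asked, and still so for the second after the job is handed in, with the robot touching nothing.
It also fails if it takes over 72 s, if anything falls off the work surface, if the arm or the gripper's body presses on something with over 40 N, if the wrist force passes 120 N, or if a joint passes its speed limit or range.

## Working session

There is one attempt and no reset: what is moved stays moved. The work goes in short steps, Python scripts to look and compute and a tool call to move; the robot and the scene stay as the last step left them, time stands still between calls to the robot, and variables do not carry over. Pictures are saved under pics/ and viewed, at most 10 in all, crops included, and the job is handed in when it is done.

Besides the shell and the picture viewer there is one more tool, called after "Request:" by a JSON object that holds its "op" and its "data". jog_arm: Moves the arm, as the interface text tells. Its arguments: {"type":"object","properties":{"gripper":{"type":"array"},"offset":{"type":"array"},"twist":{"type":"array"},"squeeze":{"type":"number"}},"required":["gripper","offset","twist"]}

```bash
mkdir -p pics
cat > h.py <<'E'
import numpy as np, cv2, pickle
from workcell import env
def grab(n):
    c=env.read_camera(n); im=c["image"]; f=im.shape[0]/2/np.tan(np.radians(c["fovy"])/2)
    c["K"]=np.array([[f,0,c["cx"]],[0,f,c["cy"]],[0,0,1.]]); return c
def rays(c,uv):
    p=cv2.undistortPoints(np.array(uv,float).reshape(-1,1,2),c["K"],np.array(c["distortion"],float)).reshape(-1,2)
    return np.c_[p[:,0],-p[:,1],-np.ones(len(p))]
def plane(c,uv,z):
    T=np.array(c["cam_to_world"]); d=rays(c,uv)@T[:3,:3].T; o=T[:3,3]
    return o+d*((z-o[2])/d[:,2])[:,None]
def cloud(c):
    z=c["z_map"]; h,w=z.shape; u,v=np.meshgrid(np.arange(w),np.arange(h))
    T=np.array(c["cam_to_world"]); r=rays(c,np.c_[u.ravel(),v.ravel()])*z.reshape(-1,1)
    P=(r@T[:3,:3].T+T[:3,3]).reshape(h,w,3); P[z<=0]=np.nan; return P
def load(n): return pickle.load(open(n+".pkl","rb"))
E
python3 - <<'E'
from h import *
for n in("side","top"):
    c=grab(n); pickle.dump(c,open(n+".pkl","wb")); cv2.imwrite(f"pics/{n}.png",c["image"][...,::-1])
    print(n,np.round(c["cam_to_world"],3).tolist(),c["fovy"],c["distortion"],(c["z_map"]>0).mean())
print(env.get_state())
E
```

```text
side [[0.888, 0.283, -0.362, 0.222], [-0.46, 0.515, -0.724, -0.754], [-0.018, 0.809, 0.587, 0.678], [0.0, 0.0, 0.0, 1.0]] 51.883797525263184 [-0.1047265  0.         0.         0.         0.       ] 0.9957993197278912
top [[0.022, 0.99, -0.137, 0.436], [-1.0, 0.023, 0.011, -0.021], [0.015, 0.137, 0.99, 0.978], [0.0, 0.0, 0.0, 1.0]] 57.325050366396695 [-0.00206939  0.          0.          0.          0.        ] 0.9958460884353741
{'clock': 0.1, 'joint_pos': array([ 1.17642647e+00,  3.13917723e-01,  4.51253999e-02,  1.30360278e+00,
       -6.73480851e-06,  1.43119368e+00]), 'qvel': array([ 5.17123190e-05, -3.81157453e-03,  1.44648148e-03,  8.66199348e-05,
        1.52848075e-03, -7.39241218e-05]), 'tau': array([ 3.51764444e-03, -4.81724989e+01,  2.99245459e+01,  1.27591172e-02,
       -5.27369048e-05,  1.26639350e-05]), 'tcp_pos': array([0.14475346, 0.55602621, 0.23051577]), 'orientation': array([-2.07650992e-04,  1.27039340e-01,  9.91897357e-01, -7.71954447e-04]), 'wrist_force': array([-0.03852843, -0.17570402,  0.01937389]), 'ft_torque': array([-0.00459734,  0.00713373, -0.03955918]), 'grip_force': 0.0, 'finger_gap': 0.0852736929444041}
```

View pics/side.png

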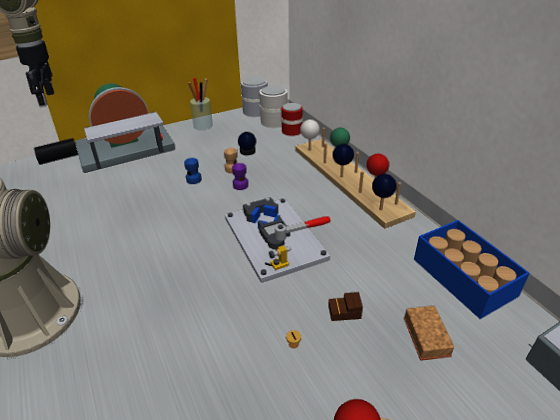

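View pics/top.png

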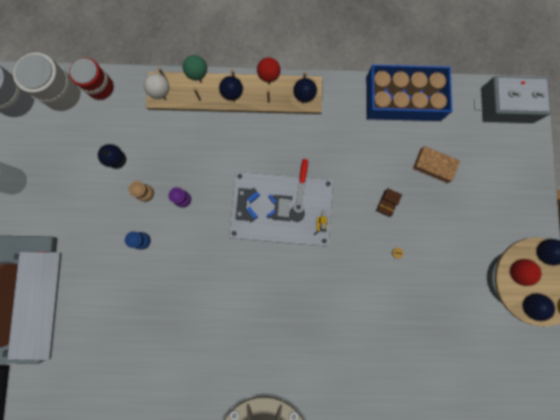

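Side view: pale beech cup at (231,159). Its look-alikes are the purple cup (240,176), the painted blue cup (193,171) and the wooden plugs in the blue crate (around 470,255). Top view: beech cup (141,191), purple (179,197), blue (137,240), ball (112,156), fixture (282,209) with the red grip at (304,170). I choose the pale spool at side (231,159) / top (141,191).

Run:
```python
from h import *
t,s=load("top"),load("side")
a=cv2.resize(t["image"][150:255,90:350],None,fx=3,fy=3,interpolation=cv2.INTER_CUBIC)
b=cv2.resize(s["image"][125:285,170:340],None,fx=2,fy=2,interpolation=cv2.INTER_CUBIC)
o=np.zeros((600,800,3),np.uint8); 
o[:278,:780]=cv2.resize(a,(780,315))[:278]; o[280:600,:340]=b[:320]
c=cv2.resize(t["image"][170:250,225:340],None,fx=4,fy=4,interpolation=cv2.INTER_CUBIC); o[280:600,340:800]=c
cv2.imwrite("pics/crop.png",o[...,::-1])
def comp(c,m,seed):
    n,l,st,ce=cv2.connectedComponentsWithStats(m.astype(np.uint8)); 
    i=min(range(1,n),key=lambda i:np.hypot(*(ce[i]-seed))-(0 if st[i][4]>15 else -999)); return l==i,ce[i],st[i]
for n,c,seed in(("top",t,(141,191)),("side",s,(231,159))):
    h=cv2.cvtColor(c["image"],cv2.COLOR_RGB2HSV); P=cloud(c)
    m=(h[...,0]>5)&(h[...,0]<25)&(h[...,1]>70)&(h[...,2]>60)
    mm,ce,st=comp(c,m,seed); Q=P[mm]; Q=Q[np.isfinite(Q[:,0])]
    print(n,"cup",ce,st,"z",np.percentile(Q[:,2],[2,50,98]).round(4))
    T=Q[Q[:,2]>np.percentile(Q[:,2],98)-.008]; print("  top pts",len(T),T.min(0).round(4),T.max(0).round(4),"mid",((T.min(0)+T.max(0))/2).round(4))
    # red grip
    m=((h[...,0]<6)|(h[...,0]>174))&(h[...,1]>150)&(h[...,2]>70)
    mm,ce,st=comp(c,m,(304,170) if n=="top" else (317,221)); vu=np.argwhere(mm)[:,::-1]
    X=plane(c,vu,.053)[:,:2]; k=X.mean(0); w,V=np.linalg.eigh(np.cov((X-k).T)); d=V[:,1]; q=(X-k)@d
    print("  grip",ce,st,k.round(4),d.round(3),q.min().round(4),q.max().round(4),"depth z",np.nanpercentile(P[mm][:,2],[10,50,95]).round(4))
```

```text
top cup [140.66966967 190.81381381] [129 182  24  19 333] z [0.0153 0.0581 0.0679]
  top pts 135 [0.5765 0.2975 0.0599] [0.6131 0.3352 0.0692] mid [0.5948 0.3163 0.0646]
  grip [303.25       170.35714286] [300 160   8  22 112] [ 0.6543 -0.084 ] [-0.99   0.141] -0.027 0.0274 depth z [0.0584 0.0607 0.064 ]
side cup [229.6123348  158.31277533] [224 148  13  25 227] z [0.0046 0.0525 0.0675]
  top pts 74 [0.5794 0.2963 0.0595] [0.6151 0.3382 0.0683] mid [0.5972 0.3172 0.0639]
  grip [317.67088608 221.42405063] [305 217  25  10 158] [ 0.6562 -0.0817] [-0.995  0.104] -0.0303 0.0302 depth z [0.0526 0.0591 0.0629]
```

View pics/crop.png

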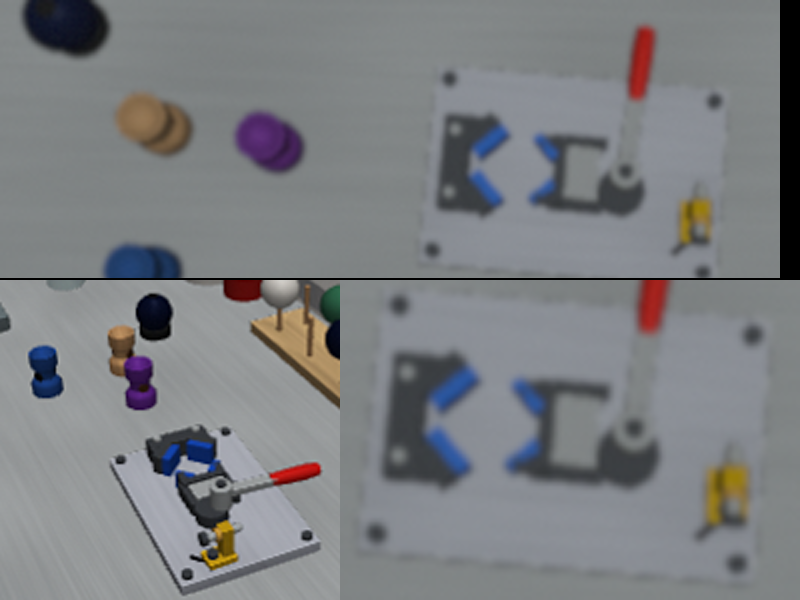

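The crop shows the pale spool, narrow end up (crop 1 at about (150,120)), clear of its purple neighbour. The fixture has two blue V pairs, the hub at (632,428) in the lower-right panel, and the yellow post with its screw facing +x at (725,490).

Run:
```python
from h import *
t,s=load("top"),load("side")
for n,c,box in(("top",t,(225,165,340,250)),("side",s,(222,190,335,280))):
    h=cv2.cvtColor(c["image"],cv2.COLOR_RGB2HSV); P=cloud(c)
    M=np.zeros(h.shape[:2],bool); x0,y0,x1,y1=box; M[y0:y1,x0:x1]=1
    m=M&(h[...,0]>100)&(h[...,0]<125)&(h[...,1]>120)&(h[...,2]>50)
    k,l,st,ce=cv2.connectedComponentsWithStats(m.astype(np.uint8))
    for i in range(1,k):
        if st[i][4]>8:
            q=P[l==i]; z=np.nanpercentile(q[:,2],90); w=q[q[:,2]>z-.006]
            print(n,"blue",ce[i].round(1),st[i][4],"z",z.round(4),"plane.041",plane(c,[ce[i]],.041)[0].round(4),"topface mid",((np.nanmin(w,0)+np.nanmax(w,0))/2).round(4))
    m=M&(h[...,0]>18)&(h[...,0]<35)&(h[...,1]>130)&(h[...,2]>80)
    q=P[m]; q=q[q[:,2]>.05]; print(n,"yellow top",len(q),np.nanmedian(q,0).round(4),"zmax",np.nanmax(q[:,2]).round(4))
    m=M&(h[...,2]<75)&(h[...,1]<90)
    k,l,st,ce=cv2.connectedComponentsWithStats(m.astype(np.uint8))
    for i in range(1,k):
        if 6<st[i][4]<60: print(n,"dark",ce[i].round(1),st[i][4],plane(c,[ce[i]],.018)[0].round(4),np.nanmedian(P[l==i][:,2]).round(3))
    # bystanders near cup: tops
    B=P.reshape(-1,3); b=B[(B[:,2]>.058)&(B[:,2]<.075)&(B[:,0]>.4)&(B[:,0]<.72)&(B[:,1]>.15)&(B[:,1]<.42)]
    _,lab,cc=cv2.kmeans(b[:,:2].astype(np.float32),4,None,(3,50,1e-5),5,cv2.KMEANS_PP_CENTERS); print(n,"tops",cc.round(3).tolist())
print(plane(t,[(298,207.5)],.060),plane(t,[(298,207.5)],.066))
# hub tops by depth near pivot guess
for n,c in(("top",t),("side",s)):
    B=cloud(c).reshape(-1,3); b=B[(np.hypot(B[:,0]-.563,B[:,1]+.072)<.03)]; print(n,"hub zmax",np.nanpercentile(b[:,2],[50,90,99]).round(3)); z=np.nanpercentile(b[:,2],97); w=b[b[:,2]>z-.004]; print(w.mean(0).round(4),w.min(0).round(3),w.max(0).round(3))
```

```text
top blue [252.9 196.5] 59 z 0.044 plane.041 [0.588  0.0386 0.041 ] topface mid [0.5877 0.0384 0.0417]
top blue [272.2 199. ] 27 z 0.0421 plane.041 [ 0.5828 -0.0091  0.041 ] topface mid [ 0.583  -0.0086  0.0401]
top blue [251.6 212.6] 48 z 0.0437 plane.041 [0.5478 0.0406 0.041 ] topface mid [0.548  0.0408 0.0416]
top blue [270.9 213.2] 19 z 0.0418 plane.041 [ 0.5475 -0.0068  0.041 ] topface mid [ 0.5472 -0.0058  0.0396]
top yellow top 42 [ 0.5315 -0.1312  0.0607] zmax 0.0668
top dark [276.6 197.2] 10 [ 0.5914 -0.0198  0.018 ] 0.039
top tops [[0.4740000069141388, 0.3179999887943268], [0.5960000157356262, 0.3179999887943268], [0.6819999814033508, 0.3959999978542328], [0.5830000042915344, 0.22100000083446503]]
side blue [270.6 211.3] 165 z 0.0426 plane.041 [0.5838 0.0217 0.041 ] topface mid [0.5893 0.0198 0.0407]
side blue [255.  214.3] 109 z 0.043 plane.041 [0.5448 0.0291 0.041 ] topface mid [0.5509 0.0412 0.041 ]
side blue [258.2 223.4] 11 z 0.0406 plane.041 [ 0.5365 -0.0073  0.041 ] topface mid [0.5417 0.0033 0.038 ]
side blue [264. 222.] 13 z 0.0418 plane.041 [ 0.551  -0.0092  0.041 
[... 392 characters left out ...]
rk [323.1 252.6] 19 [ 0.6317 -0.1478  0.018 ] 0.021
side dark [276.  261.4] 21 [ 0.525  -0.1227  0.018 ] 0.03
side dark [267.7 263.8] 11 [ 0.5054 -0.1208  0.018 ] 0.016
side dark [263.1 271.9] 22 [ 0.4856 -0.1386  0.018 ] 0.021
side tops [[0.4749999940395355, 0.31700000166893005], [0.6830000281333923, 0.38999998569488525], [0.5860000252723694, 0.22100000083446503], [0.5989999771118164, 0.3179999887943268]]
[[ 0.56060686 -0.07214828  0.06      ]] [[ 0.55978971 -0.07181698  0.066     ]]
top hub zmax [0.036 0.064 0.069]
[ 0.5607 -0.0714  0.0655] [ 0.549 -0.081  0.063] [ 0.573 -0.06   0.07 ]
side hub zmax [0.037 0.064 0.069]
[ 0.563  -0.0732  0.0658] [ 0.551 -0.083  0.063] [ 0.576 -0.058  0.07 ]
```

Measured: cup (0.596, 0.317), top at 0.066; fixture yaw about -3.5°, pivot about (0.562, -0.072), set-down target about (0.5675, 0.0165). Before moving I check the height of whatever lies on the way.

Run:
```python
from h import *
B=np.vstack([cloud(load(n)).reshape(-1,3) for n in("top","side")]); B=B[np.isfinite(B[:,0])]
for x in np.arange(.05,.75,.1):
    print(round(x,2),[(round(y,2),round(float(B[(abs(B[:,0]-x-.05)<.05)&(abs(B[:,1]-y-.05)<.05)][:,2].max(initial=-1)),3)) for y in np.arange(.1,.8,.1)])
```

```text
0.05 [(np.float64(0.1), 0.006), (np.float64(0.2), 0.006), (np.float64(0.3), 0.008), (np.float64(0.4), 0.349), (np.float64(0.5), 0.528), (np.float64(0.6), 0.272), (np.float64(0.7), -1.0)]
0.15 [(np.float64(0.1), 0.005), (np.float64(0.2), 0.006), (np.float64(0.3), 0.006), (np.float64(0.4), 0.521), (np.float64(0.5), 0.522), (np.float64(0.6), 0.339), (np.float64(0.7), 0.031)]
0.25 [(np.float64(0.1), 0.005), (np.float64(0.2), 0.006), (np.float64(0.3), 0.005), (np.float64(0.4), 0.153), (np.float64(0.5), 0.24), (np.float64(0.6), 0.206), (np.float64(0.7), 0.203)]
0.35 [(np.float64(0.1), 0.005), (np.float64(0.2), 0.005), (np.float64(0.3), 0.006), (np.float64(0.4), 0.152), (np.float64(0.5), 0.236), (np.float64(0.6), 0.203), (np.float64(0.7), 0.2)]
0.45 [(np.float64(0.1), 0.006), (np.float64(0.2), 0.069), (np.float64(0.3), 0.069), (np.float64(0.4), 0.006), (np.float64(0.5), 0.034), (np.float64(0.6), 0.034), (np.float64(0.7), 0.003)]
0.55 [(np.float64(0.1), 0.018), (np.float64(0.2), 0.07), (np.float64(0.3), 0.069), (np.float64(0.4), 0.005), (np.float64(0.5), 0.006), (np.float64(0.6), 0.175), (np.float64(0.7), 0.003)]
0.65 [(np.float64(0.1), 0.007), (np.float64(0.2), 0.007), (np.float64(0.3), 0.073), (np.float64(0.4), 0.072), (np.float64(0.5), 0.006), (np.float64(0.6), 0.173), (np.float64(0.7), 0.004)]
```

Request:
{"op": "jog_arm", "data": {"gripper": [1, 1, 1, 1, 1, 1, 1, 1], "offset": [[1.5, -4, 4], [5, -8.5, 7], [9, -13, 7], [14, -16, 7], [20, -18, 7], [26, -20, 7], [32, -22, 7], [38, -23.5, 5]], "twist": [10, 20, 30, 40, 50, 60, 70, 80]}}

```text
clock: 1.1
tcp_pos: [0.508, 0.3259, 0.287]
orientation: [0.001, -0.543, 0.84, -0.0]
wrist_force: [0.6, 1.0, 0.5]
finger_gap: 0.0855
grip_force: 0.0
```

Request:
{"op": "jog_arm", "data": {"gripper": [1, 1, 1, 1, 1, 1, 1, 1], "offset": [[4, -0.2, -2], [7.1, -0.4, -5], [7.1, -0.4, -9], [7.1, -0.4, -13], [7.1, -0.4, -15], [7.1, -0.4, -15], [7.1, -0.4, -15], [7.1, -0.4, -15]], "twist": [10, 21, 21, 21, 21, 21, 21, 21]}}

```text
clock: 2.1
tcp_pos: [0.5776, 0.3231, 0.1379]
orientation: [0.001, -0.685, 0.729, -0.0]
wrist_force: [-0.6, 0.4, -0.5]
finger_gap: 0.0855
grip_force: 0.0
```

Run:
```python
from h import *
s=env.get_state(); print(s["tcp_pos"],s["joint_pos"].round(3),s["orientation"])
a=grab("side"); b=grab("top")
o=np.zeros((420,800,3),np.uint8)
o[:,:400]=cv2.resize(a["image"][90:195,180:280],(400,420)); o[:,400:]=cv2.resize(b["image"][140:245,90:190],(400,420))
cv2.imwrite("pics/pre.png",o[...,::-1])
```

```text
[0.57755847 0.32307793 0.13790685] [ 0.389  0.517  0.124  1.175  0.    -1.119] [ 1.19817634e-03 -6.84586714e-01  7.28930307e-01 -4.50702257e-04]
```

View pics/pre.png

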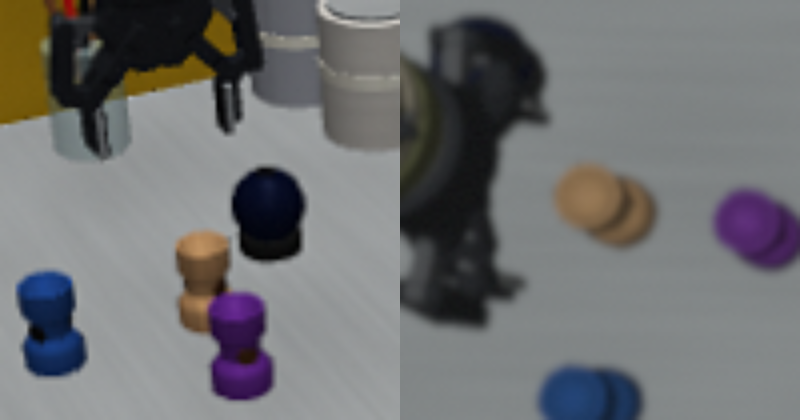

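The picture shows the open fingers above and beyond the pale cup (side crop: fingertips at (105,150) and (235,125), cup at (203,280)), with nothing touched. I check that the projected TCP matches the fingers before descending.

```bash
cat >> h.py <<'E'
def proj(c,X):
    T=np.linalg.inv(np.array(c["cam_to_world"])); p=np.atleast_2d(X)@T[:3,:3].T+T[:3,3]; p=p*[1,-1,-1]
    return cv2.projectPoints(p.reshape(-1,1,3),np.zeros(3),np.zeros(3),c["K"],np.array(c["distortion"],float))[0].reshape(-1,2)
E
python3 - <<'E'
from h import *
for n,o in(("side",(180,90,0)),("top",(90,140,400))):
    c=load(n); p=proj(c,[[.5776,.3231,.138],[.5776+.0425,.3231,.151],[.5776-.0425,.3231,.151]]); print(n,((p-o[:2])*4+[o[2],0]).round())
E
```

```text
side [[163. 157.]
 [217. 128.]
 [105. 154.]]
top [[525. 204.]
 [522. 123.]
 [509. 277.]]
```

Request:
{"op": "jog_arm", "data": {"gripper": [1, 1, 1, 1, 1, 1, 1, 1], "offset": [[1.85, -0.65, 0], [1.85, -0.65, -2], [1.85, -0.65, -5], [1.85, -0.65, -8], [1.85, -0.65, -10.2], [1.85, -0.65, -10.2], [1.85, -0.65, -10.2], [1.85, -0.65, -10.2]], "twist": [0, 0, 0, 0, 0, 0, 0, 0]}}

```text
clock: 3.2
tcp_pos: [0.5963, 0.3167, 0.0361]
orientation: [0.001, -0.685, 0.729, -0.001]
wrist_force: [0.3, 0.1, 0.4]
finger_gap: 0.0854
grip_force: 0.0
```

Request:
{"op": "jog_arm", "data": {"gripper": [0.6, 0.4, 0.3, 0.3, 0.3, 0.3, 0.3, 0.3], "offset": [[0, 0, 0], [0, 0, 0], [0, 0, 0], [0, 0, 0], [0, 0, 0], [0, 0, 0], [0, 0, 0], [0, 0, 0]], "twist": [0, 0, 0, 0, 0, 0, 0, 0], "squeeze": 30}}

```text
clock: 4.2
tcp_pos: [0.5954, 0.3163, 0.0346]
orientation: [0.0, -0.685, 0.729, -0.0]
wrist_force: [-1.3, -0.4, 5.4]
finger_gap: 0.0393
grip_force: 30.2
```

Request:
{"op": "jog_arm", "data": {"gripper": [0.3, 0.3, 0.3, 0.3, 0.3, 0.3, 0.3, 0.3], "offset": [[0, 0, 1], [0, 0, 4], [0, 0, 8], [0, 0, 10], [-0.5, -5, 10], [-1, -10, 10], [-1.5, -15, 10], [-2, -20, 10]], "twist": [0, 0, 0, 0, 0, 0, 0, 0]}}

```text
clock: 5.2
tcp_pos: [0.5746, 0.1147, 0.1342]
orientation: [-0.0, -0.685, 0.729, 0.0]
wrist_force: [0.2, 0.3, -0.4]
finger_gap: 0.0388
grip_force: 30.4
```

Request:
{"op": "jog_arm", "data": {"gripper": [0.3, 0.3, 0.3, 0.3, 0.3, 0.3, 0.3, 0.3], "offset": [[-0.4, -4, 0], [-0.7, -7.5, 0], [-0.9, -9.5, -1], [-0.9, -10, -2], [-0.9, -10, -3], [-0.9, -10, -3], [-0.9, -10, -3], [-0.9, -10, -3]], "twist": [0, 0, 0, 0, 0, 0, 0, 0]}}

```text
clock: 6.2
tcp_pos: [0.5666, 0.0168, 0.1046]
orientation: [0.0, -0.685, 0.729, -0.0]
wrist_force: [0.6, 0.3, 0.0]
finger_gap: 0.0389
grip_force: 30.4
```

Run:
```python
from h import *
s=env.get_state(); print(s["tcp_pos"],s["finger_gap"],s["grip_force"],s["wrist_force"],env.get_state()["orientation"])
a=grab("side"); b=grab("top")
for n,c in(("side",a),("top",b)):
    pickle.dump(c,open(n+"2.pkl","wb")); h=cv2.cvtColor(c["image"],cv2.COLOR_RGB2HSV); P=cloud(c)
    m=(h[...,0]>5)&(h[...,0]<25)&(h[...,1]>70)&(h[...,2]>60)&(abs(P[...,0]-.567)<.05)&(abs(P[...,1]-.017)<.06)
    m&=P[...,2]>.03; q=P[m]; print(n,m.sum(),np.argwhere(m).mean(0)[::-1],np.nanpercentile(q,[1,50,99],0).round(4).tolist())
    for lo,hi in((0,.024),(.05,.075)):
        z0=s["tcp_pos"][2]-.0346; w=q[(q[:,2]>z0+lo)&(q[:,2]<z0+hi)]
        if len(w)>8: print("  band",lo,len(w),w.min(0).round(4),w.max(0).round(4))
o=np.zeros((420,800,3),np.uint8)
o[:,:400]=cv2.resize(a["image"][150:255,220:320],(400,420)); o[:,400:]=cv2.resize(b["image"][150:255,220:320],(400,420))
cv2.imwrite("pics/over.png",o[...,::-1])
```

```text
[0.56655726 0.01677638 0.10461998] 0.03891476335905949 30.416463017463684 [0.61387474 0.27673008 0.01642286] [ 2.20944533e-04 -6.84928447e-01  7.28610275e-01 -2.03990459e-04]
side 494 [261.77935223 180.2854251 ] [[0.5238, -0.0031, 0.0718], [0.5624, 0.0077, 0.1186], [0.5852, 0.059, 0.4879]]
  band 0 154 [ 0.5467 -0.0043  0.0713] [0.5878 0.0319 0.094 ]
  band 0.05 192 [ 0.5464 -0.0023  0.1202] [0.5864 0.0395 0.1437]
top 2 [291.  110.5] [[0.6024, -0.035, 0.5543], [0.604, -0.0348, 0.5597], [0.6056, -0.0346, 0.5651]]
```

View pics/over.png

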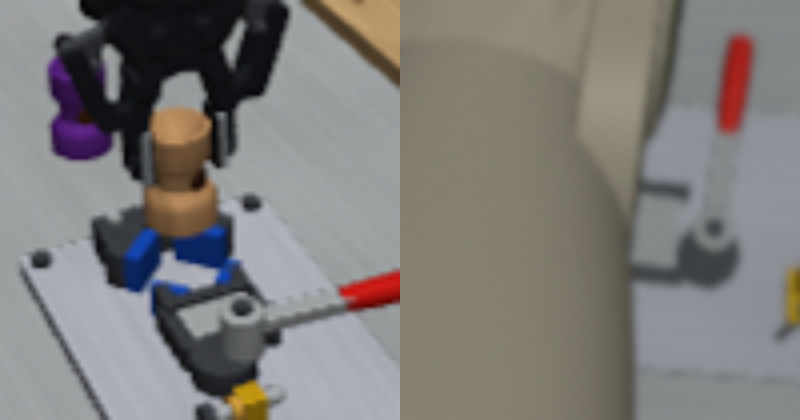

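The view shows the cup hanging upright (base band at crop (180,205)) just behind the V gap; the top camera is blocked by the arm. I refine the target by fitting planes to the fixed jaw's two V faces in the first side depth map.

Run:
```python
from h import *
c=load("side"); h=cv2.cvtColor(c["image"],cv2.COLOR_RGB2HSV); P=cloud(c)
m=(h[...,0]>100)&(h[...,0]<125)&(h[...,1]>120)&(h[...,2]>50); m[:190]=0;m[280:]=0;m[:,:222]=0;m[:,335:]=0
q=P[m]; q=q[(q[:,2]<.037)&(q[:,2]>.02)&(q[:,1]>.012)]
yaw=np.radians(-3.5); R=np.array([[np.cos(yaw),np.sin(yaw)],[-np.sin(yaw),np.cos(yaw)]])
L=(q[:,:2]-[.5684,.0165])@R.T   # fixture axes about the target guess
print(len(q),L.min(0),L.max(0))
n=[];off=[]
for sgn in(1,-1):
    w=L[(sgn*L[:,0]>3e-3)]; vx,vy,x0,y0=cv2.fitLine(w.astype(np.float32),cv2.DIST_HUBER,0,.01,.01).ravel()
    k=np.array([vy,-vx]); k*=-np.sign(k[1]); r=(w-[x0,y0])@k
    print(sgn,len(w),"slope deg",np.degrees(np.arctan2(vy,vx)),"rms",r.std()); n.append(k); off.append(k@[x0,y0]+.0225)
nest=np.linalg.solve(np.array(n),off); print("nest in guess frame mm",nest*1e3,"world",R.T@nest+[.5684,.0165])
```

```text
123 [-0.03362437  0.00804066] [0.03322186 0.04186909]
1 77 slope deg -47.075226 rms 0.0026606972285999624
-1 46 slope deg 38.73724 rms 0.003033336208152041
nest in guess frame mm [1.4138035 5.20537  ] world [0.57012895 0.02160935]
```

Request:
{"op": "jog_arm", "data": {"gripper": [0.3, 0.3, 0.3, 0.3, 0.3, 0.3, 0.3, 0.3], "offset": [[0.15, -0.05, -1], [0.15, -0.05, -2], [0.15, -0.05, -2.6], [0.15, -0.05, -3.2], [0.15, -0.05, -3.8], [0.15, -0.05, -4.3], [0.15, -0.05, -4.7], [0.15, -0.05, -4.7]], "twist": [0, 0, 0, 0, 0, 0, 0, 0]}}

```text
clock: 7.3
tcp_pos: [0.5675, 0.0157, 0.057]
orientation: [-0.0, -0.685, 0.729, 0.0]
wrist_force: [-0.0, 0.7, -0.1]
finger_gap: 0.039
grip_force: 30.4
```

Run:
```python
from h import *
s=env.get_state(); print(s["tcp_pos"],s["wrist_force"],s["ft_torque"])
a=grab("side"); cv2.imwrite("pics/low.png",cv2.resize(a["image"][165:255,220:320],(800,600),interpolation=cv2.INTER_CUBIC)[...,::-1])
```

```text
[0.56745303 0.01571974 0.05695719] [-0.01452831  0.65049747 -0.13965119] [0.01140236 0.05282102 0.02757121]
```

View pics/low.png

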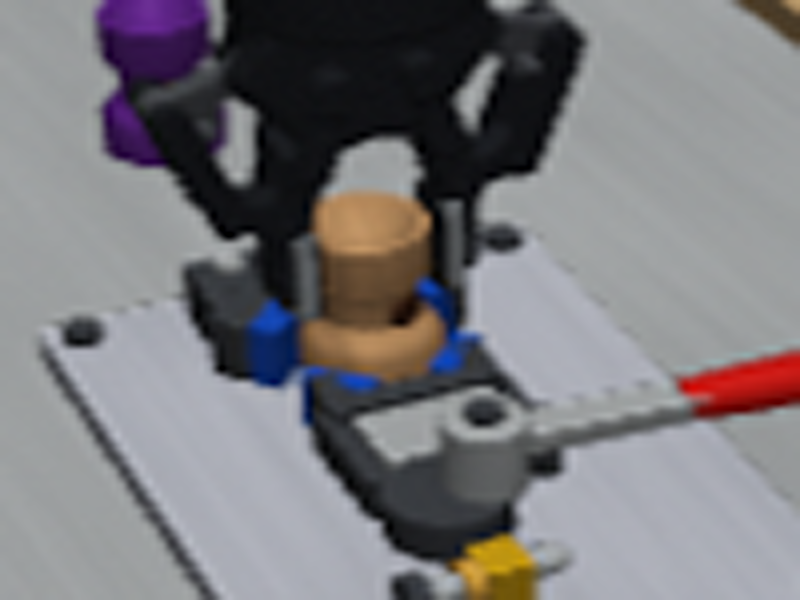

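The cup's wide band now sits between the four blue faces (band at (370,345)) with no contact force. I carry on down gently.

Request:
{"op": "jog_arm", "data": {"gripper": [0.3, 0.3, 0.3, 0.3, 0.3, 0.3, 0.3, 0.3], "offset": [[0, 0.05, -0.1], [0, 0.05, -0.2], [0, 0.05, -0.3], [0, 0.05, -0.4], [0, 0.05, -0.5], [0, 0.05, -0.55], [0, 0.05, -0.6], [0, 0.05, -0.6]], "twist": [0, 0, 0, 0, 0, 0, 0, 0]}}

```text
clock: 8.35
tcp_pos: [0.5677, 0.0162, 0.0512]
orientation: [-0.0, -0.685, 0.729, 0.0]
wrist_force: [0.5, -0.6, -2.1]
finger_gap: 0.039
grip_force: 30.4
```

Request:
{"op": "jog_arm", "data": {"gripper": [0.3, 0.3, 0.3, 0.3, 0.3, 0.3, 0.3, 0.3], "offset": [[0, 0, -0.03], [0, 0, -0.03], [0, 0, -0.06], [0, 0, -0.06], [0, 0, -0.09], [0, 0, -0.09], [0, 0, -0.1], [0, 0, -0.1]], "twist": [0, 0, 0, 0, 0, 0, 0, 0]}}

```text
clock: 9.35
tcp_pos: [0.5678, 0.0162, 0.0506]
orientation: [0.0, -0.685, 0.729, -0.0]
wrist_force: [-0.7, 0.0, 4.4]
finger_gap: 0.039
grip_force: 30.8
```

Request:
{"op": "jog_arm", "data": {"gripper": [0.5, 0.6, 0.8, 0.8, 0.8, 0.8, 0.8, 0.8], "offset": [[0, 0, 0], [0, 0, 0], [0, 0, 0], [0, 0, 0], [0, 0, 0.5], [0, 0, 3], [0, 0, 7], [0, 0, 10]], "twist": [0, 0, 0, 0, 0, 0, 0, 0]}}

```text
clock: 10.35
tcp_pos: [0.5681, 0.0162, 0.1522]
orientation: [0.0, -0.685, 0.729, -0.001]
wrist_force: [0.2, 0.1, 0.3]
finger_gap: 0.0685
grip_force: 0.0
```

Request:
{"op": "jog_arm", "data": {"gripper": [0.5, 0.2, 0, 0, 0, 0, 0, 0], "offset": [[3, -2, 0], [6, -4, 0], [9, -6.5, 0], [9.7, -7.1, 0], [9.7, -7.1, -2], [9.7, -7.1, -3], [9.7, -7.1, -3], [9.7, -7.1, -3]], "twist": [0, -3.5, -3.5, -3.5, -3.5, -3.5, -3.5, -3.5], "squeeze": 60}}

```text
clock: 11.35
tcp_pos: [0.6648, -0.0545, 0.121]
orientation: [0.0, -0.662, 0.749, -0.0]
wrist_force: [0.2, 0.4, -0.2]
finger_gap: 0.0001
grip_force: 0.0
```

Run:
```python
from h import *
s=env.get_state(); print(s["tcp_pos"],s["wrist_force"],s["finger_gap"])
a=grab("side"); b=grab("top")
o=np.zeros((420,800,3),np.uint8)
o[:,:400]=cv2.resize(a["image"][160:280,225:340],(400,420)); o[:,400:]=cv2.resize(b["image"][150:255,235:335],(400,420))
cv2.imwrite("pics/placed.png",o[...,::-1])
for n,c in(("side",a),("top",b)):
    P=cloud(c); h=cv2.cvtColor(c["image"],cv2.COLOR_RGB2HSV); m=(h[...,0]>5)&(h[...,0]<25)&(h[...,1]>70)&(h[...,2]>60)&(np.hypot(P[...,0]-.568,P[...,1]-.017)<.035)
    q=P[m]; T=q[q[:,2]>.074]; print(n,m.sum(),np.percentile(q[:,2],[2,98]) if len(q) else "", (T.min(0)+T.max(0))/2 if len(T) else "")
```

```text
[ 0.66477725 -0.05451251  0.12104079] [ 0.16070582  0.44337798 -0.15209102] 6.393702344878261e-05
side 355 [0.03437113 0.08371941] [0.56984201 0.01753035 0.07929632]
top 1 [0.59781984 0.59781984] [0.59797393 0.00295584 0.59781984]
```

View pics/placed.png

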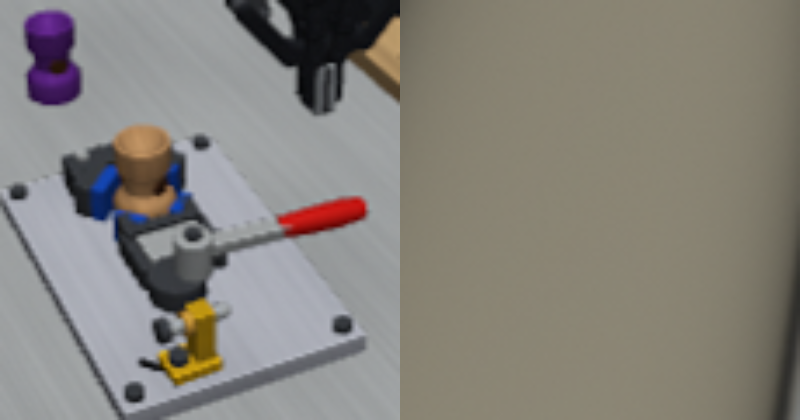

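The picture shows the cup standing upright between the blue faces (crop (142,170), measured top 0.082–0.084), handle still open, and the closed fingers clear of the grip at (320,90). Next I lower beside the grip.

Request:
{"op": "jog_arm", "data": {"gripper": [0, 0, 0, 0, 0, 0, 0, 0], "offset": [[0, 0, -3], [0, 0, -6], [0, 0, -8], [0, 0, -8.5], [0, -0.3, -8.5], [0, -0.6, -8.5], [0, -0.8, -8.5], [0, -0.8, -8.5]], "twist": [0, 0, 0, 0, 0, 0, 0, 0]}}

```text
clock: 12.45
tcp_pos: [0.6651, -0.0632, 0.0359]
orientation: [0.0, -0.662, 0.75, -0.0]
wrist_force: [-0.3, 0.3, -0.6]
finger_gap: 0.0003
grip_force: 0.0
```

Request:
{"op": "jog_arm", "data": {"gripper": [0, 0, 0, 0, 0, 0, 0, 0], "offset": [[-0.1, -0.7, 0], [-0.1, -1.4, 0], [-0.2, -2.1, 0], [-0.3, -2.8, 0], [-0.45, -3.5, 0], [-0.65, -4.2, 0], [-0.9, -4.85, 0], [-1.2, -5.5, 0]], "twist": [-3, -7, -11, -15, -19, -23, -27, -31]}}

```text
clock: 13.45
tcp_pos: [0.6539, -0.117, 0.0359]
orientation: [0.002, -0.437, 0.899, 0.0]
wrist_force: [2.8, 2.8, 0.4]
finger_gap: -0.0
grip_force: 2.1
```

Request:
{"op": "jog_arm", "data": {"gripper": [0, 0, 0, 0, 0, 0, 0, 0], "offset": [[-0.35, -0.65, 0], [-0.7, -1.25, 0], [-1.15, -1.8, 0], [-1.6, -2.35, 0], [-2.1, -2.85, 0], [-2.65, -3.3, 0], [-3.2, -3.75, 0], [-3.8, -4.15, 0]], "twist": [-4, -8, -12, -16, -20, -24, -28, -32]}}

```text
clock: 14.45
tcp_pos: [0.6159, -0.1584, 0.0359]
orientation: [0.002, -0.172, 0.985, 0.001]
wrist_force: [2.9, 3.1, -0.1]
finger_gap: -0.0002
grip_force: 2.1
```

Request:
{"op": "jog_arm", "data": {"gripper": [0, 0, 0, 0, 0, 0, 0, 0], "offset": [[-0.6, -0.35, 0], [-1.1, -0.6, 0], [-1.55, -0.8, 0], [-1.9, -0.95, 0], [-2.1, -1.0, 0], [-2.25, -1.05, 0], [-2.25, -1.05, 0], [-2.25, -1.05, 0]], "twist": [-4, -7, -10, -12, -13, -14, -14, -14]}}

```text
clock: 15.45
tcp_pos: [0.5937, -0.1689, 0.0359]
orientation: [0.002, -0.052, 0.999, 0.001]
wrist_force: [3.2, 3.0, -0.0]
finger_gap: -0.0001
grip_force: 2.0
```

Run:
```python
from h import *
s=env.get_state(); print(s["tcp_pos"],s["wrist_force"],s["joint_pos"].round(2))
a=grab("side"); b=grab("top")
o=np.zeros((420,800,3),np.uint8)
o[:,:400]=cv2.resize(a["image"][160:300,225:358],(400,420)); o[:,400:]=cv2.resize(b["image"][150:255,255:355],(400,420))
cv2.imwrite("pics/near.png",o[...,::-1])
P=cloud(a);h=cv2.cvtColor(a["image"],cv2.COLOR_RGB2HSV)
m=((h[...,0]<6)|(h[...,0]>174))&(h[...,1]>150)&(h[...,2]>70)&(P[...,2]>.03)&(P[...,2]<.075)&(np.hypot(P[...,0]-.562,P[...,1]+.0725)<.15)
X=plane(a,np.argwhere(m)[:,::-1],.053)[:,:2]; k=X.mean(0); w,V=np.linalg.eigh(np.cov((X-k).T)); print(m.sum(),k,np.degrees(np.arctan2(V[1,1],V[0,1]))%180-180)
m=(h[...,0]>18)&(h[...,0]<35)&(h[...,1]>130)&(h[...,2]>80)&(np.hypot(P[...,0]-.532,P[...,1]+.134)<.03)
```

```text
[ 0.59369385 -0.16888973  0.03587335] [ 3.24793793  2.95470654 -0.00564829] [-0.41  0.51 -0.15  0.9   0.   -0.51]
183 [ 0.57500136 -0.16223845] -85.21706125370937
```

View pics/near.png

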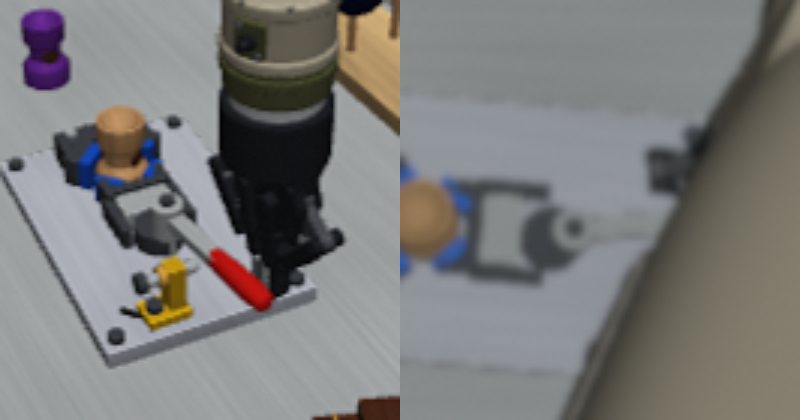

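Handle at about -84°, cup upright between both jaws, and the bar is nearing the screw (crop (190,265)). From here I creep.

Request:
{"op": "jog_arm", "data": {"gripper": [0, 0, 0, 0, 0, 0, 0, 0], "offset": [[-0.1, 0, 0], [-0.2, 0, 0], [-0.3, 0, 0], [-0.4, 0, 0], [-0.5, 0, 0], [-0.6, 0, 0], [-0.6, 0, 0], [-0.6, 0, 0]], "twist": [-0.5, -1, -1.5, -2, -2.5, -3, -3, -3]}}

```text
clock: 16.55
tcp_pos: [0.5883, -0.1703, 0.036]
orientation: [0.002, -0.025, 1.0, -0.0]
wrist_force: [4.9, -0.8, -1.7]
finger_gap: 0.0001
grip_force: 2.5
```

Request:
{"op": "jog_arm", "data": {"gripper": [0, 0, 0, 0, 0, 0, 0, 0], "offset": [[-0.1, 0, 0], [-0.2, 0, 0], [-0.3, 0, 0], [-0.4, 0, 0], [-0.4, 0, 0], [-0.4, 0, 0], [-0.4, 0, 0], [-0.4, 0, 0]], "twist": [-0.5, -1, -1.5, -2, -2, -2, -2, -2]}}

```text
clock: 17.55
tcp_pos: [0.5846, -0.1711, 0.0361]
orientation: [0.002, -0.008, 1.0, -0.001]
wrist_force: [5.1, -2.4, -2.7]
finger_gap: -0.0001
grip_force: 2.5
```

Request:
{"op": "jog_arm", "data": {"gripper": [0, 0, 0, 0, 0, 0, 0, 0], "offset": [[-0.05, 0.02, 0], [-0.1, 0.02, 0], [-0.15, 0.02, 0], [-0.15, 0.02, 0], [-0.15, 0.02, 0], [-0.15, 0.02, 0], [-0.15, 0.02, 0], [-0.15, 0.02, 0]], "twist": [-0.5, -0.5, -1, -1, -1, -1, -1, -1]}}

```text
clock: 18.55
tcp_pos: [0.5833, -0.1713, 0.0362]
orientation: [0.002, 0.001, 1.0, -0.001]
wrist_force: [5.4, -3.9, -3.1]
finger_gap: -0.0001
grip_force: 2.7
```

Request:
{"op": "jog_arm", "data": {"gripper": [0, 0, 0, 0, 0, 0, 0, 0], "offset": [[-0.05, -0.08, 0], [-0.1, -0.08, 0], [-0.15, -0.08, 0], [-0.15, -0.08, 0], [-0.15, -0.08, 0], [-0.15, -0.08, 0], [-0.15, -0.08, 0], [-0.15, -0.08, 0]], "twist": [0, -0.5, -0.5, -0.5, -0.5, -0.5, -0.5, -0.5]}}

```text
clock: 19.55
tcp_pos: [0.5821, -0.1715, 0.0362]
orientation: [0.003, 0.005, 1.0, -0.001]
wrist_force: [6.2, -1.1, -4.5]
finger_gap: 0.0
grip_force: 3.3
```

Request:
{"op": "jog_arm", "data": {"gripper": [0, 0, 0, 0, 0, 0, 0, 0], "offset": [[-0.05, 0, -0.04], [-0.1, 0, -0.04], [-0.15, 0, -0.04], [-0.15, 0, -0.04], [-0.15, 0, -0.04], [-0.15, 0, -0.04], [-0.15, 0, -0.04], [-0.15, 0, -0.04]], "twist": [0, -0.5, -0.5, -0.5, -0.5, -0.5, -0.5, -0.5]}}

```text
clock: 20.55
tcp_pos: [0.5818, -0.1717, 0.0362]
orientation: [0.004, 0.009, 1.0, -0.001]
wrist_force: [9.2, -1.4, -3.0]
finger_gap: 0.0002
grip_force: 4.4
```

Request:
{"op": "jog_arm", "data": {"gripper": [0, 0, 0, 0, 0, 0, 0, 0], "offset": [[-0.03, 0, 0], [-0.06, 0, 0], [-0.06, 0, 0], [-0.06, 0, 0], [-0.06, 0, 0], [-0.06, 0, 0], [-0.06, 0, 0], [-0.06, 0, 0]], "twist": [0, 0, 0, 0, 0, 0, 0, 0]}}

```text
clock: 21.55
tcp_pos: [0.5817, -0.1717, 0.0363]
orientation: [0.004, 0.009, 1.0, -0.001]
wrist_force: [8.9, -0.8, -4.0]
finger_gap: -0.0
grip_force: 5.0
```

Request:
{"op": "jog_arm", "data": {"gripper": [0, 0, 0, 0, 0, 0, 0, 0], "offset": [[-0.03, 0, 0], [-0.06, 0, 0], [-0.09, 0, 0], [-0.09, 0, 0], [-0.09, 0, 0], [-0.09, 0, 0], [-0.09, 0, 0], [-0.09, 0, 0]], "twist": [0, 0, 0, 0, 0, 0, 0, 0]}}

```text
clock: 22.55
tcp_pos: [0.5815, -0.1717, 0.0363]
orientation: [0.005, 0.009, 1.0, -0.001]
wrist_force: [10.8, -0.7, -5.2]
finger_gap: 0.0
grip_force: 5.9
```

Request:
{"op": "jog_arm", "data": {"gripper": [0, 0, 0, 0, 0, 0, 0, 0], "offset": [[-0.04, 0, 0], [-0.08, 0, 0], [-0.12, 0, 0], [-0.12, 0, 0], [-0.12, 0, 0], [-0.12, 0, 0], [-0.12, 0, 0], [-0.12, 0, 0]], "twist": [0, 0, 0, 0, 0, 0, 0, 0]}}

```text
clock: 23.55
tcp_pos: [0.5812, -0.1717, 0.0364]
orientation: [0.006, 0.009, 1.0, -0.001]
wrist_force: [13.9, -1.7, -7.8]
finger_gap: -0.0001
grip_force: 7.2
```

The push is 14 N against the stop and has been held. I back off and lift away.

Request:
{"op": "jog_arm", "data": {"gripper": [0, 0, 0, 0, 0, 0, 0, 0], "offset": [[0, 0, 0], [0, 0, 0], [0.6, 0, 0], [1.5, 0, 0], [3, 0, 0], [4, 0, 4], [4, 0, 9], [4, 0, 15]], "twist": [0, 0, 0, 0, 0, 0, 0, 0]}}

```text
clock: 24.55
tcp_pos: [0.614, -0.1699, 0.185]
orientation: [-0.002, 0.01, 1.0, 0.001]
wrist_force: [0.5, -0.9, 0.0]
finger_gap: -0.0003
grip_force: 0.0
```

Request:
{"op": "jog_arm", "data": {"gripper": [0, 0, 0, 0, 0, 0, 0, 0], "offset": [[0, -4, 3], [0, -9, 5], [-2, -15, 5], [-4, -20, 5], [-6, -24, 5], [-8, -28, 5], [-8, -28, 5], [-8, -28, 5]], "twist": [0, 0, 0, 0, 0, 0, 0, 0]}}

```text
clock: 25.55
tcp_pos: [0.5348, -0.4501, 0.2345]
orientation: [-0.0, 0.01, 1.0, 0.001]
wrist_force: [-0.2, 0.4, 0.4]
finger_gap: 0.0002
grip_force: 0.0
```

Run:
```python
from h import *
s=env.get_state(); print(s["clock"],s["tcp_pos"],s["wrist_force"])
a=grab("side"); b=grab("top")
o=np.zeros((420,800,3),np.uint8)
o[:,:400]=cv2.resize(a["image"][130:270,205:338],(400,420)); o[:,400:]=cv2.resize(b["image"][150:255,240:340],(400,420))
cv2.imwrite("pics/final.png",o[...,::-1])
for c in(a,b):
    P=cloud(c);h=cv2.cvtColor(c["image"],cv2.COLOR_RGB2HSV)
    m=((h[...,0]<6)|(h[...,0]>174))&(h[...,1]>150)&(h[...,2]>70)&(P[...,2]>.03)&(P[...,2]<.075)&(np.hypot(P[...,0]-.562,P[...,1]+.0725)<.15)
    X=plane(c,np.argwhere(m)[:,::-1],.053)[:,:2]; k=X.mean(0); print(m.sum(),k)
```

```text
25.55 [ 0.53480151 -0.45010105  0.23448645] [-0.20280064  0.42600864  0.4483793 ]
169 [ 0.56369442 -0.16265048]
112 [ 0.56252967 -0.16477373]
```

View pics/final.png

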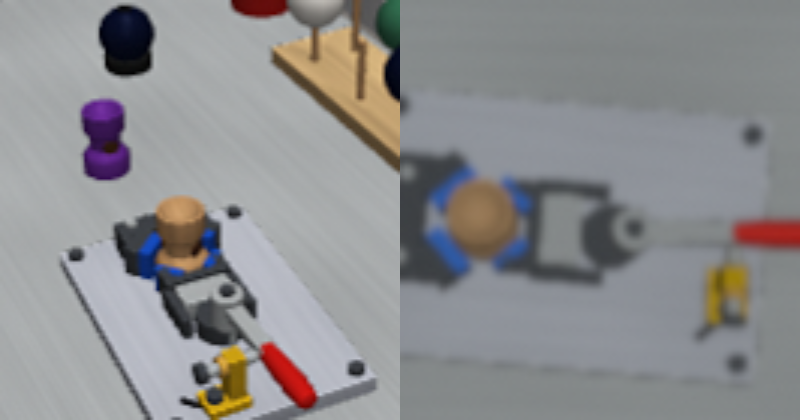

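The final picture shows the cup upright and gripped by both V jaws, the bar against the stop screw (crop (730,245)) and the arm clear.

```bash
python3 -c "
from workcell import env
print(env.hand_in())"
```

```text
the job is handed in; nothing more can be done
None
```

The job is handed in: the beech cup stands upright, wide end down, clamped between the blue jaws. I pushed the handle onto its stop screw with about 14 N and released it, and the arm is clear. No verdict came back.

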